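Lift the freshly painted wing onto the drying rack with the spatula

TASK

The yellow model wing has just been painted. Take the spatula by its handle, slide its blade under the yellow wing, lift the wing off its wooden stand and lay it centred and square across the two rails of the blue drying rack, never touching the wing with the gripper or arm. Then draw the spatula out and lay it flat on the bench, clear of the rack and the wing; leave the green wing where it is.

Things in the scene. Friction and masses are not known exactly. Their poses are not given: they have to be found in the camera images.
- yellow_wing: Bright yellow model aeroplane wing, black centre stripe, about 40 g: span 130 mm (own x), chord 50 mm (own y, roughly world +y), 6 mm thick, flat underside; two engine pods on top (to 14 mm). Origin: centre of the underside. Lies loose across the rails of a fixed wooden stand shaped like the drying rack, centred within 3 mm, channel along the wing's y within 2 degrees. Bench clear for 90 mm before its -y end.
- green_wing: The same wing in dull olive green, on an identical stand; it stays there. The two stands are side by side, 160 to 220 mm apart in x (centres); which one is nearer the robot varies.
- drying_rack: Fixed, empty: white base 100 x 90 mm (own x, y), 4 mm thick, two blue rails along its y (roughly world +y), each 8 mm wide, 90 long, at x = +-46 mm, tops 26 mm above the bench. Channel between them 84 mm wide, 22 mm high, open at both ends. Origin: centre of the underside. The wing goes on the rails, its x along the rack's x, centre over centre. 150 mm of clear bench between its -y end and the stands.
- spatula: Spatula flat on the bench, 160 g. Origin: centre of the blade's underside. Steel blade 56 mm wide (x), 110 mm long (y = -55 to 55, tip at +y, roughly world +y), 3 mm thick. Cranked neck, then a dark wooden handle 18 mm wide (x), z = 42 to 64 mm, y = -70 to -175 mm. Grasp from above at y = -85, z = 53, closing along x; the blade then stays level. Rests stably on its blade.
There are look-alikes about, which are no part of the job. Of the things that look like the spatula, take the one that is farthest from the robot's base at the start. Several things look just like the drying_rack: the one meant starts farthest from the robot's base.

How it is judged:
By the outcome, as a careful person would: the job done as asked, in the order asked, and still so for the second after the job is handed in, with the robot touching nothing.
It also fails if it takes over 61 s, if anything falls off the work surface, if the arm or the gripper's body presses on something with over 40 N, if the wrist force passes 120 N, or if a joint passes its speed limit or range.

ROBOT

A 7-joint arm with a two-finger parallel gripper is mounted at the origin on the work surface. World frame = base frame: x ahead of the robot, y to its left, z up, the work surface at z = 0. Lengths are in m, angles in rad, forces in N, time in s.
With the tool pointing down it reaches from about 0.4 to 0.925 m from the base axis. Payload 5.6 kg.
Tool frame: the origin (TCP) lies at the very end of the fingers, on their centre line; the grasp point (between the pads) lies 19 mm behind it (env.tcp_to_grasp is the distance from the TCP to the grasp point, in m); z points along the fingers, y is the direction in which the jaws open and shut (so a half turn about z gives the same grasp; the last joint's range is limited). The gripper opens to 85 mm and grips with 20 to 120 N. Pads are 22 mm wide; open, the fingers measure 114 mm over their backs; the gripper's body (76 mm by 85 mm) begins 54 mm behind the grasp point. The pads swing forward as they close: fully open they stand 13 mm farther back than shut.
Start: joints at [1.111, 0.468, -0.012, 1.603, 0.006, 1.071, -0.056], TCP at [0.263, -0.594, 0.231] pointing down, gripper open.
Joint ranges: [-2.53, 2.53], [-0.31, 2.02], [-1.57, 1.55], [0.28, 2.44], [-1.29, 4.43], [0.15, 1.84], [-2.92, 2.92]. Speed limits (rad/s): [2.57, 2.57, 3.14, 3.14, 3.14, 3.14, 3.14].

INTERFACE

Orientations are given as a unit quaternion [w, x, y, z].
In Python, from bench import env, imaging, recognise gives the robot as it stands.
- The arm moves only by the shell command python3 -m jog 'ROWS' [OPENING] [FORCE]. ROWS is JSON, a list that holds one entry, the list of rows, each a list of 4 numbers: the shift along the tool's x, y, z in m, then the turn about the tool's z in rad. In form: [[[dx, dy, dz, spin], ...]]. A call has 1 to 12 rows; each row is the pose to reach, as a shift and turn from the pose commanded when the call began, along the tool's axes at that moment; what a row does not reach only later rows make up. A row lasts 1/12 s, in which the tool goes at most 41.7 mm and 7.16 degrees, less where a joint would pass 70% of its speed; a pose out of reach is approached as far as the arm can. A call with a gripper value outside its range is refused whole. OPENING is the finger opening in m, from 0 to 0.0854, set as the call begins (- or left out, the last holds). The fingers move at their own pace and stop on an object; FORCE is the grip in N (left out, the last holds). Time passes only in rows, so rows that repeat a pose let the fingers close. It gives the time, the measured TCP pose, the force and the opening at its end, in the units of the state.
- env.observe(): the state, without advancing time (a new reading comes with each control period).
- imaging.snapshot(name): name is "scene" or "side" or "wrist"; returns the picture (400x640x3 uint8, blue, green, red); there is no depth.
- imaging.get_calibration(name): a dict with "fovy" (degrees; the focal length in pixels is half the picture's height over the tangent of half this angle, whatever the lens; pixels are square), "cx", "cy" (the principal point, pixels), "rvec" (rotation vector, rad) and "tvec" (3), from world to camera coordinates, as OpenCV has them. Camera axes: x right, y down, z forward; pixel columns grow to the right and rows downward; lengths in m; the calibration is good to about 2 mm. A picture is of the moment at which its call begins: read the wrist's pose just before it. get_calibration takes no time and is no camera call; for the wrist camera it gives the pose at the moment of the call.
- env.job_done(): hands the job in, once; it reports no verdict.
Trained networks look in the newest picture that a camera, given by its name, has taken for a name from the list of things; names that differ only in an ending like _2 or _b are one class to them, and where a whole thing is asked for, a point or a joint stands for the part that bears it (a point fixed in the world has none). Each returns a list of dicts, best first, with "conf" (0 to 1); they miss things now and then, are a little off and sometimes report something else, mostly with a low value. They report only what shows in the picture. A call takes as long as a camera call. They do not tell look-alikes from the thing itself.
- recognise(camera, label): "rect" ([left, top, width, height] in pixels, round what is visible of it).
The state is a dict: "time_s": time; "joint_positions": joint angles; "qvel": joint speeds; "effort": joint torques, N m; "eef_pos": TCP position; "ee_rot": TCP orientation; "ft_force": force on the tool from outside, world axes, zero at the start; "ft_torque": the same for the moment, N m; "opening": finger opening in m.
Only numpy, scipy, OpenCV 4.12 (cv2) and the standard library are available. Lean on these libraries where they do the work, as an engineer would, in place of code of your own. Each camera call takes 0.05 s, during which the arm holds its last target.

## Working session

There is one attempt and no reset: what is moved stays moved. The work goes in short steps, Python scripts to look and compute and a shell command to move; the robot and the scene stay as the last step left them, time stands still between calls to the robot, and variables do not carry over. Pictures are saved under pics/ and viewed, and the job is handed in when it is done.

```bash
ls; mkdir -p pics
cat > h.py <<'E'
import numpy as np, cv2
from bench import env, imaging, recognise
def snap(name,fn,crop=None,scale=1):
    im=imaging.snapshot(name)
    o=im
    if crop: l,t,w,h=crop; o=im[t:t+h,l:l+w]
    if scale!=1: o=cv2.resize(o,None,fx=scale,fy=scale,interpolation=cv2.INTER_CUBIC)
    cv2.imwrite('pics/'+fn,o); return im
def cal(name):
    c=imaging.get_calibration(name); f=200/np.tan(np.radians(c['fovy'])/2)
    K=np.array([[f,0,c['cx']],[0,f,c['cy']],[0,0,1]])
    R,_=cv2.Rodrigues(np.array(c['rvec'],float)); return K,R,np.array(c['tvec'],float).ravel(),c
def proj(C,P):
    K,R,t,_=C; P=np.atleast_2d(P); q=(R@P.T).T+t; q=(K@q.T).T; return q[:,:2]/q[:,2:]
def back(C,uv,z):
    K,R,t,_=C; d=R.T@np.linalg.inv(K)@np.array([uv[0],uv[1],1.]); o=-R.T@t
    return o+d*(z-o[2])/d[2]
E
python3 - <<'E'
from h import *
for n in ['scene','side','wrist']:
    snap(n,n+'0.png'); C=cal(n); print(n,C[3], 'pos',-C[1].T@C[2])
    for l in ['yellow_wing','green_wing','drying_rack','spatula']:
        print(l,[(r['rect'],round(r['conf'],2)) for r in recognise(n,l)])
s=env.observe();print(s)
E
```

```text
pics
scene {'fovy': 43.62390290210834, 'cx': 320.22150985758634, 'cy': 202.5320776353251, 'rvec': array([ 1.36900727,  1.97788944, -1.05290808]), 'tvec': array([ 0.15113766, -0.19567556,  1.69346817])} pos [1.45082128 0.41748608 0.80609487]
yellow_wing [([300.8, 195.8, 27.2, 32.5], 0.84)]
green_wing [([242.3, 232.4, 42.7, 38.3], 0.58), ([150.8, 183.7, 68.7, 51.2], 0.24)]
drying_rack [([395.3, 198.2, 47.5, 32.8], 0.72), ([412.6, 238.9, 50.8, 40.1], 0.55)]
spatula [([195.3, 151.5, 64.5, 20.3], 0.66), ([154.5, 185.3, 68.3, 47.7], 0.57)]
side {'fovy': 48.5483101502208, 'cx': 324.94411864990997, 'cy': 195.00763379716682, 'rvec': array([ 0.15800019, -2.68688327,  1.47827021]), 'tvec': array([0.47055629, 0.07459576, 0.97244985])} pos [0.36272412 0.83334224 0.58874306]
yellow_wing [([305.0, 196.4, 57.7, 13.2], 0.64)]
green_wing [([229.7, 180.9, 56.1, 13.8], 0.61)]
drying_rack [([339.5, 270.3, 70.4, 61.2], 0.69)]
spatula [([363.7, 124.7, 76.2, 34.4], 0.85), ([288.9, 114.3, 43.1, 51.7], 0.66)]
wrist {'fovy': 69.12926918080646, 'cx': 319.1921278725471, 'cy': 200.02886228807918, 'rvec': array([-
[... 252 characters left out ...]
sitions': array([ 1.11097349,  0.46745463, -0.01157867,  1.60265957,  0.00601225,
        1.07142563, -0.05631052]), 'qvel': array([-3.16271900e-04, -5.04130236e-05,  5.46823614e-04, -1.75037476e-04,
       -1.40001428e-03,  1.07753002e-03, -4.76774682e-04]), 'effort': array([-3.35937784e-04, -5.32131886e+01,  2.18136795e-02, -2.51606101e+01,
        1.16542820e-02,  1.00832145e-03, -2.68397417e-05]), 'eef_pos': array([ 0.26311361, -0.59439287,  0.23133659]), 'ee_rot': array([ 5.00456044e-05,  9.78370688e-01,  2.06859357e-01, -1.79691048e-05]), 'ft_force': array([ 0.2218321 ,  0.38957333, -0.31889528]), 'ft_torque': array([0.00884676, 0.03675023, 0.02828344]), 'opening': 0.08528355896867075}
```

View pics/scene0.png

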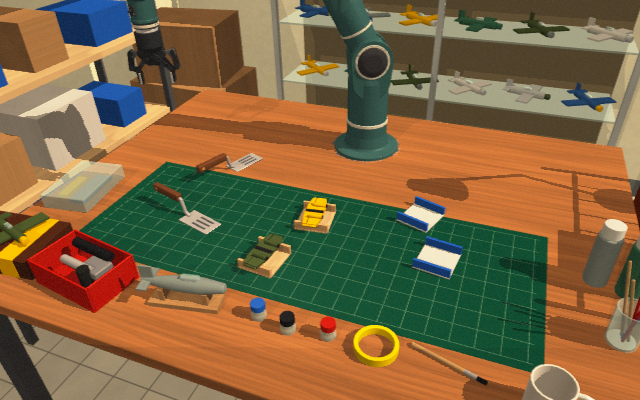

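View pics/side0.png

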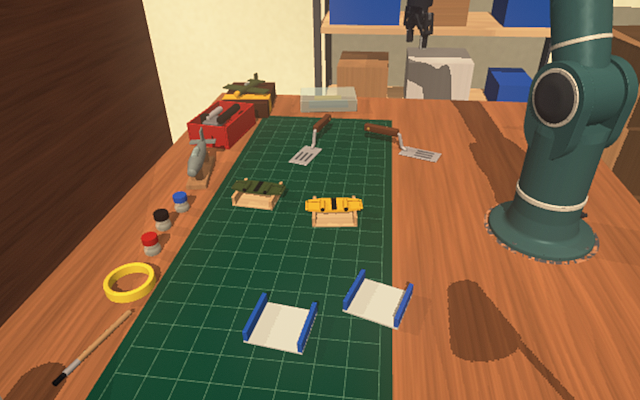

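View pics/wrist0.png

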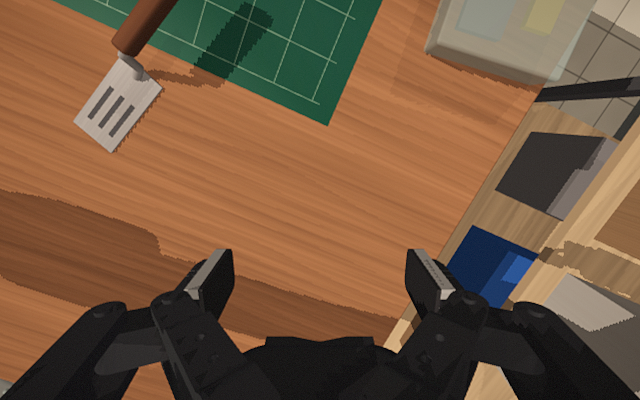

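The scene shows two spatulas, with blades at scene px (245,161) and (200,222). It also shows two racks at (422,214) and (438,257), the yellow wing at (315,212) and the green wing at (265,253). I'll work out their distances from the base and check enlarged crops.

Run:
```python
from h import *
C=cal('scene');D=cal('side')
for n,a,b,z in [('spatA blade',(246,161),(420,154),.003),('spatB blade',(200,221),(306,156),.003),('rack1',(420,217),(378,303),.004),('rack2',(437,259),(281,327),.004),('yw',(316,210),(334,205),.03),('gw',(265,250),(259,193),.03)]:
    p=back(C,a,z);q=back(D,b,z);print(n,p[:2].round(3),q[:2].round(3),np.hypot(*p[:2]).round(3))
im=cv2.imread('pics/scene0.png')
a=cv2.resize(im[140:290,140:300],None,fx=4,fy=4,interpolation=2);cv2.imwrite('pics/cA.png',a)
im2=cv2.imread('pics/side0.png')
a=cv2.resize(im2[100:240,220:450],None,fx=3.4,fy=3.4,interpolation=2);cv2.imwrite('pics/cB.png',a)
a=cv2.resize(im2[250:370,220:430],None,fx=3.6,fy=3.6,interpolation=2);cv2.imwrite('pics/cC.png',a)
```

```text
spatA blade [ 0.236 -0.327] [ 0.24  -0.332] 0.404
spatB blade [ 0.566 -0.291] [ 0.565 -0.287] 0.636
rack1 [0.35  0.262] [0.346 0.263] 0.437
rack2 [0.505 0.335] [0.507 0.336] 0.606
yw [0.448 0.   ] [ 0.453 -0.002] 0.448
gw [ 0.643 -0.055] [ 0.637 -0.035] 0.645
```

View pics/cA.png

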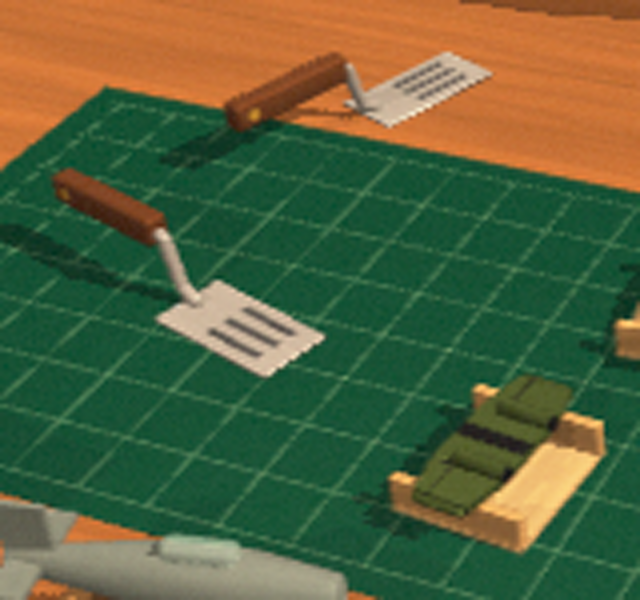

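View pics/cB.png

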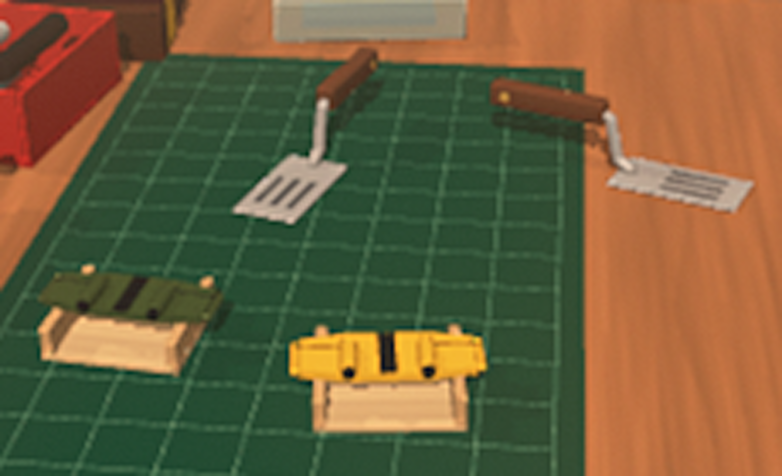

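View pics/cC.png

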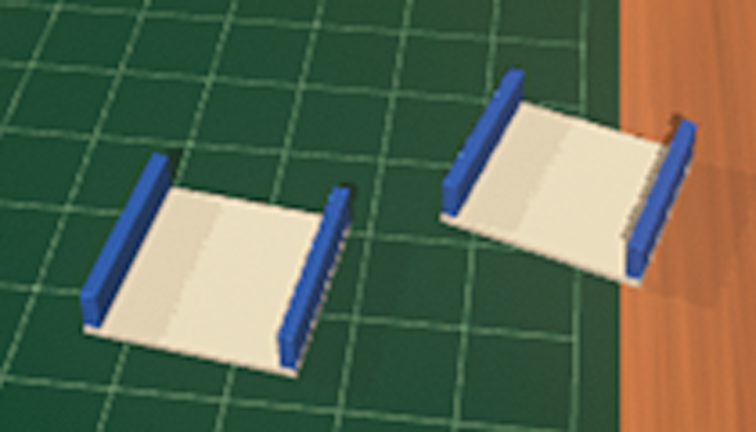

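Spatula: the one with its blade at scene (200,222) / side (306,156) is 0.636 m from the base, against 0.404 m for the other, so it's the one meant. Rack: the one at scene (438,257) / side (281,327) is at 0.606 m, against 0.437 m, so it's the one meant. The crops confirm both. Next I'll measure corners in larger crops.

Run:
```python
from h import *
im=cv2.imread('pics/scene0.png');im2=cv2.imread('pics/side0.png')
def crop(im,l,t,w,h,s,fn):
    a=cv2.resize(im[t:t+h,l:l+w],None,fx=s,fy=s,interpolation=cv2.INTER_CUBIC)
    for x in range(0,w,10): cv2.line(a,(x*s,0),(x*s,5 if x%50 else 12),(255,255,255),1); cv2.putText(a,str(l+x),(x*s,16),0,.33,(255,255,255),1)
    for y in range(0,h,10): cv2.line(a,(0,y*s),(6,y*s),(255,255,255),1); cv2.putText(a,str(t+y),(0,y*s+4),0,.33,(255,255,255),1)
    cv2.imwrite('pics/'+fn,a)
crop(im,150,180,75,56,10,'sp_s.png')
crop(im2,285,110,50,58,10,'sp_d.png')
crop(im,405,230,65,52,11,'rk_s.png')
crop(im2,236,285,90,72,8,'rk_d.png')
crop(im,290,190,50,48,12,'yw_s.png')
crop(im2,300,185,68,48,11,'yw_d.png')
```

```text
(no output)
```

View pics/sp_s.png

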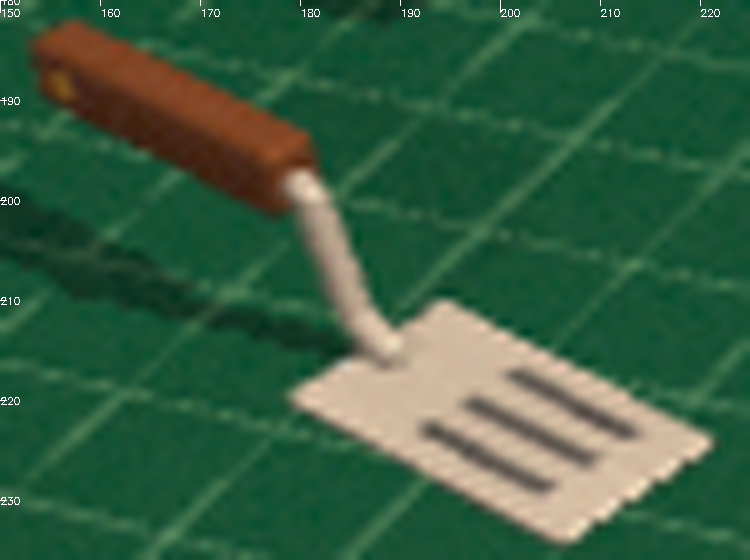

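View pics/sp_d.png

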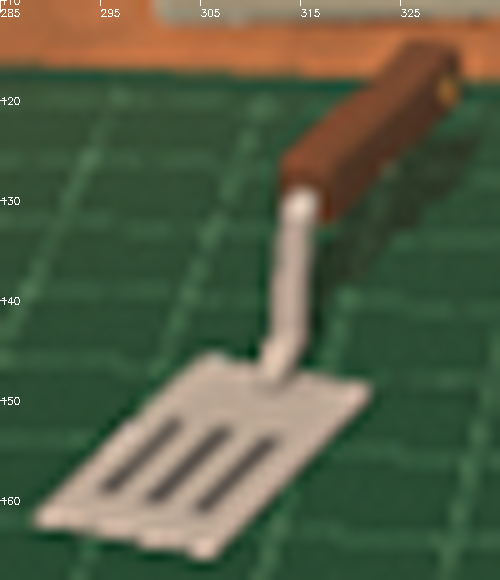

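View pics/rk_s.png

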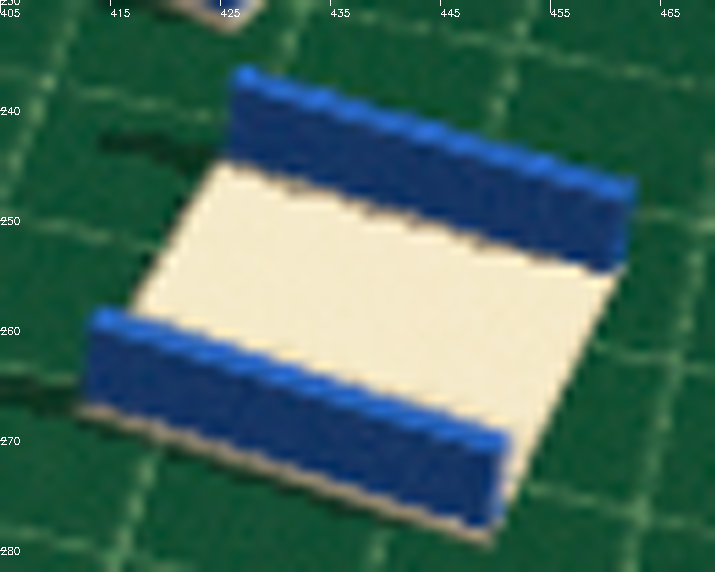

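View pics/rk_d.png

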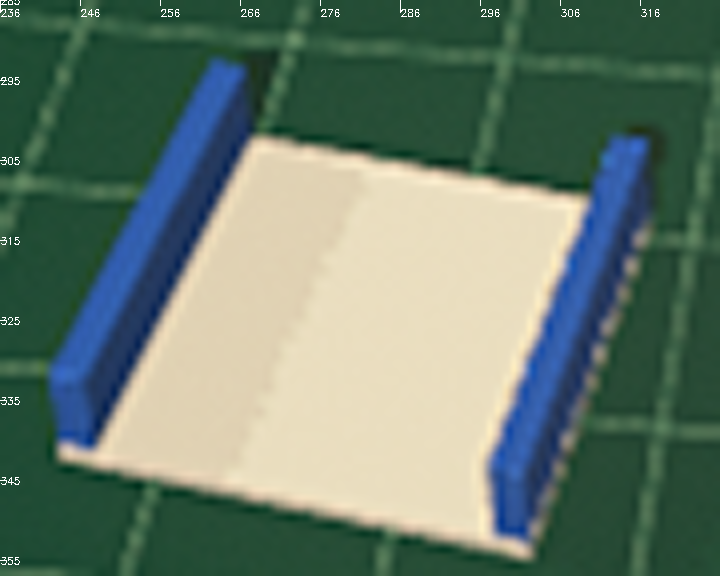

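View pics/yw_s.png

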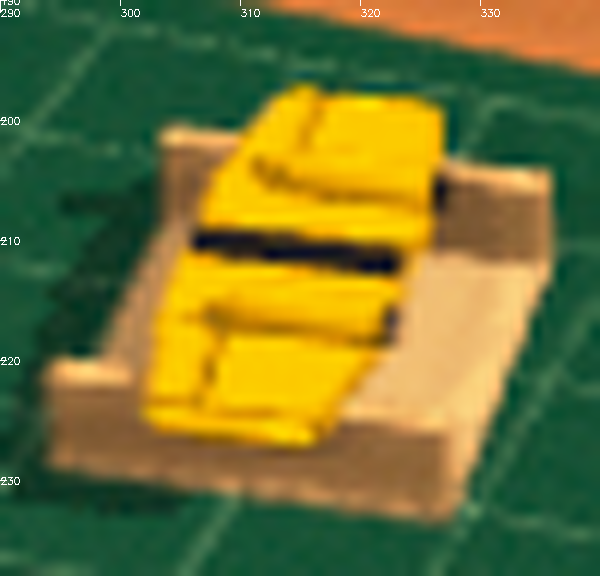

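View pics/yw_d.png

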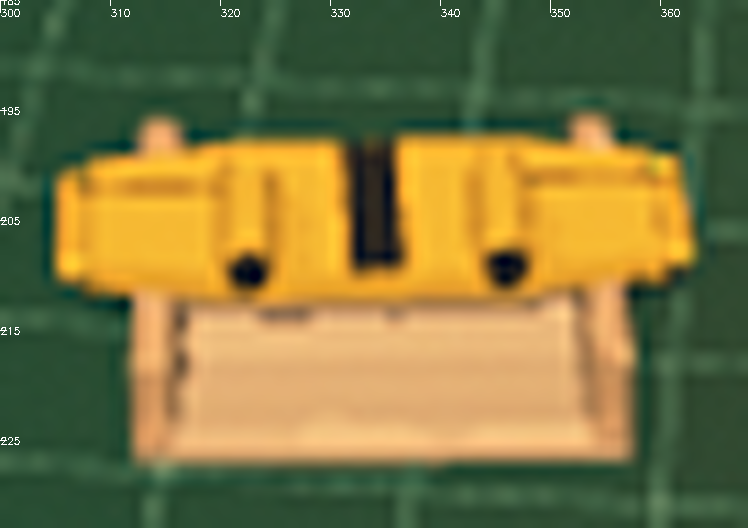

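```bash
cat > fit.py <<'E'
from h import *
from scipy.optimize import least_squares
def px(l,t,s,u,v): return (l+(u+.5)/s-.5, t+(v+.5)/s-.5)
def fit(obs,x0):
    # obs: (C, crop(l,t,s), [(u,v,x,y,z)mm])
    def res(p):
        c,s=np.cos(p[2]),np.sin(p[2]); r=[]
        for C,cr,L in obs:
            L=np.array(L,float); P=L[:,2:]/1000
            W=np.c_[p[0]+c*P[:,0]-s*P[:,1],p[1]+s*P[:,0]+c*P[:,1],P[:,2]]
            uv=np.array([px(*cr,a[0],a[1]) for a in L])
            r.append((proj(C,W)-uv).ravel())
        return np.concatenate(r)
    o=least_squares(res,x0,loss='soft_l1',f_scale=.5)
    return o.x,np.abs(res(o.x)).reshape(-1,2).max(1).round(1)
if __name__=='__main__':
    S=cal('scene');D=cal('side')
    def both(n,a,b,x0):
        for nm,o in (('both',[a,b]),('scene',[a]),('side',[b])):
            p,r=fit(o,x0);print(n,nm,p.round(4),'deg',np.degrees(p[2]).round(2),r)
    both('spat',(S,(150,180,10),[(713,440,-28,55,3),(567,543,28,55,3),(440,300,-28,-55,3),(290,397,28,-55,3),(80,20,-9,-175,64),(33,42,9,-175,64),(310,137,-9,-70,64)]),
     (D,(285,110,10),[(38,520,28,55,3),(210,560,-28,55,3),(207,354,28,-55,3),(370,390,-28,-55,3)]),[.565,-.29,.3])
    both('rack',(S,(405,230,11),[(95,322,50,-45,26),(500,447,50,45,26),(110,308,42,-45,26),(512,433,42,45,26),(240,65,-50,-45,26),(638,180,-50,45,26),(80,408,50,-45,2),(490,545,50,45,0),(222,160,-42,-45,4)]),
     (D,(236,285,8),[(215,60,50,-45,26),(245,65,42,-45,26),(52,370,50,45,26),(90,370,42,45,26),(60,460,50,45,0),(530,558,-50,45,0),(255,137,42,-45,4),(615,135,-42,-45,26),(650,138,-50,-45,26),(490,462,-42,45,26),(527,468,-50,45,26)]),[.505,.335,-.2])
    both('stand',(S,(290,190,12),[(45,375,50,-45,26),(50,360,42,-45,26),(452,432,50,45,26),(47,467,50,-45,0),(450,522,50,45,0),(165,128,-50,-45,26),(553,172,-50,45,26),(545,265,-42,45,4)]),
     (D,(300,185,11),[(133,462,50,45,0),(632,460,-50,45,0),(133,372,50,45,26),(632,360,-50,45,26),(142,120,50,-45,26),(178,120,42,-45,26),(575,115,-42,-45,26),(610,118,-50,-45,26)]),[.45,0,0])
    both('wing',(S,(290,190,12),[(193,240,0,-25,31),(400,265,0,25,31),]),
     (D,(300,185,11),[(370,140,0,-25,31),(377,268,0,25,31)]),[.45,0,0])
E
python3 fit.py
```

```text
spat both [ 0.5677 -0.291  -0.2844] deg -16.3 [0.5 0.7 0.5 0.4 1.  1.1 0.7 0.5 0.3 0.9 0.5]
spat scene [ 0.568  -0.2901 -0.2814] deg -16.12 [0.8 0.4 0.7 0.2 0.8 1.  0.9]
spat side [ 0.5678 -0.2936 -0.2903] deg -16.63 [0.5 0.5 0.6 0.5]
rack both [ 0.5064  0.3331 -0.1257] deg -7.2 [1.4 0.7 1.6 0.6 0.8 1.1 0.9 1.1 1.1 0.3 0.4 0.9 1.8 0.5 0.5 0.4 0.1 0.4
 0.5 0.8]
rack scene [ 0.5059  0.3354 -0.1265] deg -7.25 [0.4 0.7 0.6 0.4 0.2 0.1 0.1 0.2 0.1]
rack side [ 0.5067  0.332  -0.129 ] deg -7.39 [0.2 0.4 0.3 1.2 0.5 0.3 0.1 0.5 0.  0.3 0.3]
stand both [ 0.4532 -0.0023  0.1271] deg 7.28 [0.3 0.4 0.7 0.4 0.4 0.4 0.6 0.6 1.1 0.8 0.2 0.3 0.7 0.6 0.7 0.3]
stand scene [ 0.4528 -0.0016  0.128 ] deg 7.33 [0.1 0.5 0.3 0.4 0.3 0.5 0.3 0.3]
stand side [ 0.4536 -0.0046  0.1215] deg 6.96 [0.4 0.2 0.9 0.2 0.2 0.3 0.4 0.2]
wing both [ 0.4544 -0.0043  0.1367] deg 7.83 [1.2 0.2 0.9 1.4]
wing scene [ 0.4531 -0.0029  0.1221] deg 7.0 [0.5 0.4]
wing side [ 0.4553 -0.009   0.1374] deg 7.87 [0.2 0.2]
```

Poses found: spatula (0.568,-0.291) at -16.3°, stand (0.453,-0.002) at 7.2° and rack (0.506,0.334) at -7.2°. The fit residuals are about 1 px or less, and both cameras agree. Next I move above the handle grasp point at (0.544,-0.3725).

```bash
python3 -m jog '[[[0.02,-0.005,0,-0.05],[0.056,-0.014,0,-0.14],[0.092,-0.0235,0.005,-0.23],[0.128,-0.033,0.01,-0.32],[0.164,-0.042,0.02,-0.41],[0.2,-0.051,0.03,-0.5],[0.236,-0.06,0.045,-0.59],[0.272,-0.07,0.06,-0.68],[0.305,-0.078,0.075,-0.77],[0.335,-0.086,0.09,-0.85],[0.3466,-0.0887,0.1,-0.871],[0.3466,-0.0887,0.1,-0.871]]]' 0.06
python3 - <<'E'
from h import *
s=env.observe();print(s['eef_pos'],s['ee_rot'],s['joint_positions'].round(2))
snap('wrist','w1.png');C=cal('wrist')
# expected handle outline at fit
th=-.2835;c,sn=np.cos(th),np.sin(th);R=np.array([[c,-sn],[sn,c]])
im=cv2.imread('pics/w1.png')
for x,y,z in [(-9,-70,64),(9,-70,64),(-9,-175,64),(9,-175,64),(0,-85,64),(28,55,3),(-28,55,3),(28,-55,3),(-28,-55,3)]:
    w=np.r_[[.5677,-.2907]+R@[x/1000,y/1000],z/1000];uv=proj(C,w)[0];cv2.circle(im,tuple(int(round(i)) for i in uv),2,(255,0,255),-1)
cv2.imwrite('pics/w1o.png',im)
E
```

```text
time_s: 1.75
eef_pos: [0.5464, -0.3677, 0.1287]
ee_rot: [-0.002, 0.798, 0.603, 0.001]
ft_force: [-0.1, 0.5, -0.4]
opening: 0.0597
[ 0.54635466 -0.36765153  0.12871286] [-2.28946364e-03  7.97552051e-01  6.03245360e-01  7.20737607e-04] [ 0.73  0.61 -0.26  1.64  0.19  0.92  0.12]
```

View pics/w1o.png

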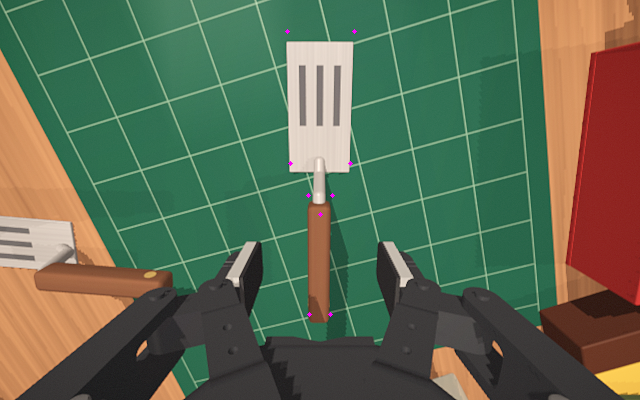

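The overlay is about 8 px off along the spatula, and the arm may still have been settling. I'll hold briefly and measure again.

```bash
python3 -m jog '[[[0,0,0,0],[0,0,0,0],[0,0,0,0]]]'
python3 - <<'E'
from h import *
C=cal('wrist');snap('wrist','w2.png')
s=env.observe();print(s['eef_pos'],s['ee_rot'],np.degrees(2*np.arctan2(s['ee_rot'][2],s['ee_rot'][1])))
th=-.2835;c,sn=np.cos(th),np.sin(th);R=np.array([[c,-sn],[sn,c]])
im=cv2.imread('pics/w2.png')
for x,y,z in [(-9,-70,64),(9,-70,64),(-9,-175,64),(9,-175,64),(0,-85,64),(28,55,3),(-28,55,3),(28,-55,3),(-28,-55,3)]:
    w=np.r_[[.5677,-.2907]+R@[x/1000,y/1000],z/1000];uv=proj(C,w)[0];cv2.circle(im,tuple(int(round(i)) for i in uv),1,(255,0,255),-1)
im=cv2.resize(im[20:340,260:390],None,fx=1.8,fy=1.8,interpolation=2);print(im.shape)
cv2.imwrite('pics/w2o.png',im)
E
```

```text
time_s: 2.05
eef_pos: [0.5431, -0.3752, 0.1324]
ee_rot: [0.001, 0.801, 0.599, -0.0]
ft_force: [-0.3, 0.3, -0.2]
opening: 0.0602
[ 0.5432404  -0.37485716  0.13226311] [ 8.41480136e-04  8.00653502e-01  5.99127038e-01 -2.34731307e-04] 73.614836456691
(576, 234, 3)
```

View pics/w2o.png

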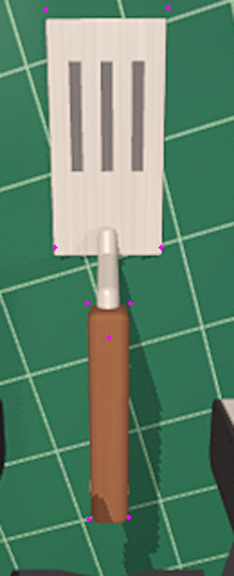

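```bash
python3 -m jog '[[[0,0,0.01,0],[0,0,0.03,0],[0,0,0.05,0],[0,0,0.065,0],[0,0,0.08,0],[0,0,0.09,0],[0,0,0.0972,0],[0,0,0.0972,0],[0,0,0.0972,0],[0,0,0.0972,0]]]'
python3 -m jog '[[[0,0,0,0],[0,0,0,0],[0,0,0,0],[0,0,0,0],[0,0,0,0],[0,0,0,0]]]' 0 100
```

```text
time_s: 2.93
eef_pos: [0.5448, -0.3733, 0.0349]
ee_rot: [0.001, 0.8, 0.6, 0.0]
ft_force: [-0.7, -0.2, 0.1]
opening: 0.0602
time_s: 3.43
eef_pos: [0.5444, -0.3734, 0.0349]
ee_rot: [0.0, 0.8, 0.6, -0.0]
ft_force: [-1.4, -0.6, 6.0]
opening: 0.0166
```

```bash
python3 -m jog '[[[0,0,-0.005,0],[0,0,-0.02,0],[0,0,-0.04,0],[0,0,-0.06,0],[0,0,-0.075,0],[0,0,-0.08,0],[0,0,-0.08,0],[0,0,-0.08,0],[0,0,-0.08,0],[0,0,-0.08,0]]]'
python3 - <<'E'
from h import *
C=cal('wrist');snap('wrist','w3.png');snap('side','s3.png');snap('scene','c3.png')
s=env.observe();print(s['eef_pos'],s['ee_rot'],s['opening'],s['ft_force'],s['ft_torque'])
def crop(im,l,t,w,h,s,fn):
    a=cv2.resize(im[t:t+h,l:l+w],None,fx=s,fy=s,interpolation=cv2.INTER_CUBIC)
    for x in range(0,w,10): cv2.putText(a,str(l+x),(x*s,10),0,.33,(0,0,255),1);cv2.line(a,(x*s,0),(x*s,5),(0,0,255),1)
    for y in range(0,h,10): cv2.putText(a,str(t+y),(0,y*s+4),0,.33,(0,0,255),1)
    cv2.imwrite('pics/'+fn,a)
crop(cv2.imread('pics/w3.png'),250,0,140,230,2.5.__int__() if 0 else 2,'w3c.png')
E
python3 - <<'E'
import cv2
im=cv2.imread('pics/side0.png')
E
```

```text
time_s: 4.27
eef_pos: [0.5433, -0.3725, 0.1127]
ee_rot: [-0.001, 0.8, 0.6, -0.0]
ft_force: [0.5, -0.3, -1.9]
opening: 0.0165
[ 0.54378503 -0.37271081  0.11316817] [-6.90857731e-04  7.99766971e-01  6.00310138e-01 -2.30612112e-04] 0.016814304521754427 [ 0.49146467 -0.33059343 -1.82434014] [-0.10654696  0.0271663  -0.00798858]
```

View pics/w3.png

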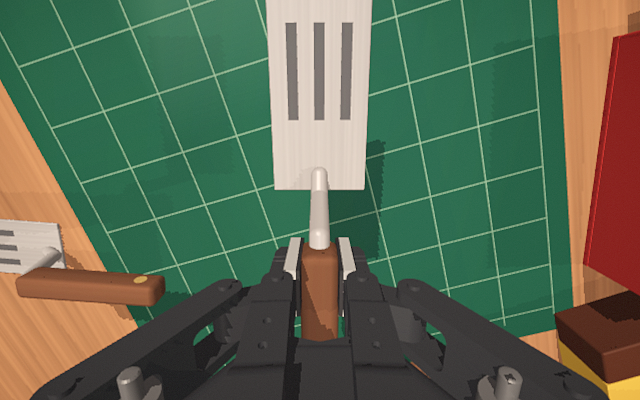

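View pics/s3.png

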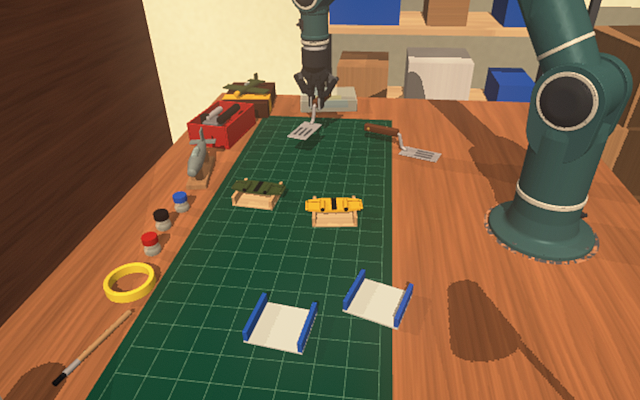

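View pics/c3.png

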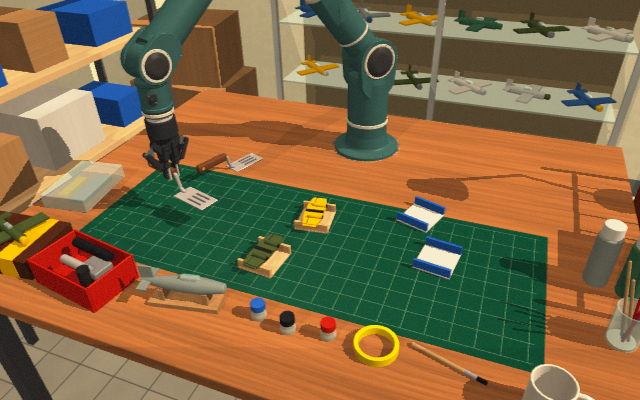

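The spatula is held, with the blade centred and aligned with the tool x axis (back corners at wrist px (275,190) and (364,188)). Next I move to the pre-insert pose in front of the yellow stand, at TCP (0.480,-0.211) and yaw 97.25°.

```bash
python3 -m jog '[[[0.005,-0.004,0,-0.01],[0.018,-0.014,0.002,-0.05],[0.035,-0.027,0.005,-0.1],[0.053,-0.041,0.01,-0.155],[0.071,-0.055,0.015,-0.21],[0.089,-0.069,0.02,-0.265],[0.106,-0.082,0.025,-0.315],[0.121,-0.094,0.03,-0.36],[0.132,-0.102,0.035,-0.395],[0.1374,-0.1067,0.035,-0.4093],[0.1374,-0.1067,0.035,-0.4093],[0.1374,-0.1067,0.035,-0.4093]]]'
python3 -m jog '[[[0,0,0.01,0],[0,0,0.02,0],[0,0,0.0295,0],[0,0,0.0295,0],[0,0,0.0295,0],[0,0,0.0295,0],[0,0,0.0295,0]]]'
python3 - <<'E'
from h import *
C=cal('wrist');snap('wrist','w4.png');snap('side','s4.png',(280,140,130,100),6);snap('scene','c4.png',(240,160,130,90),6)
s=env.observe();print(s['eef_pos'],np.degrees(2*np.arctan2(s['ee_rot'][2],s['ee_rot'][1])),s['ft_force'])
E
```

```text
time_s: 5.42
eef_pos: [0.4807, -0.2119, 0.0794]
ee_rot: [0.001, 0.661, 0.75, 0.0]
ft_force: [0.5, 0.1, -1.8]
opening: 0.0163
time_s: 6.0
eef_pos: [0.4804, -0.2113, 0.0497]
ee_rot: [0.0, 0.661, 0.75, 0.0]
ft_force: [-0.3, -0.8, -1.4]
opening: 0.0164
[ 0.48033949 -0.21138003  0.04993758] 97.22784687312354 [ 0.89066672  0.22047702 -1.88252412]
```

View pics/w4.png

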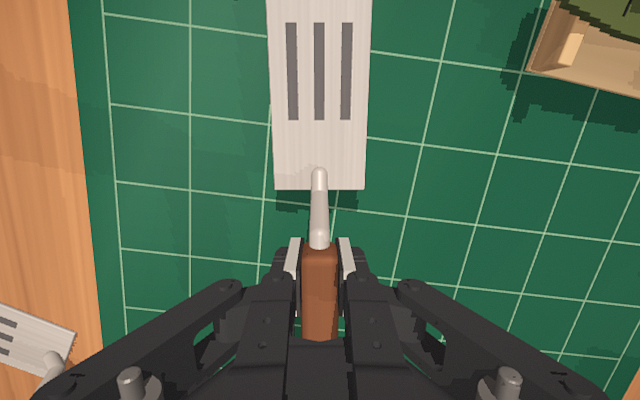

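View pics/s4.png

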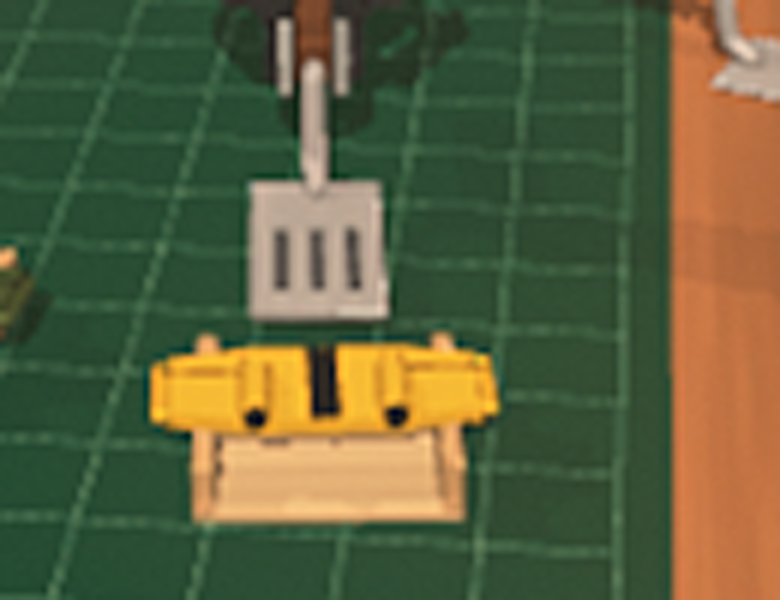

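View pics/c4.png

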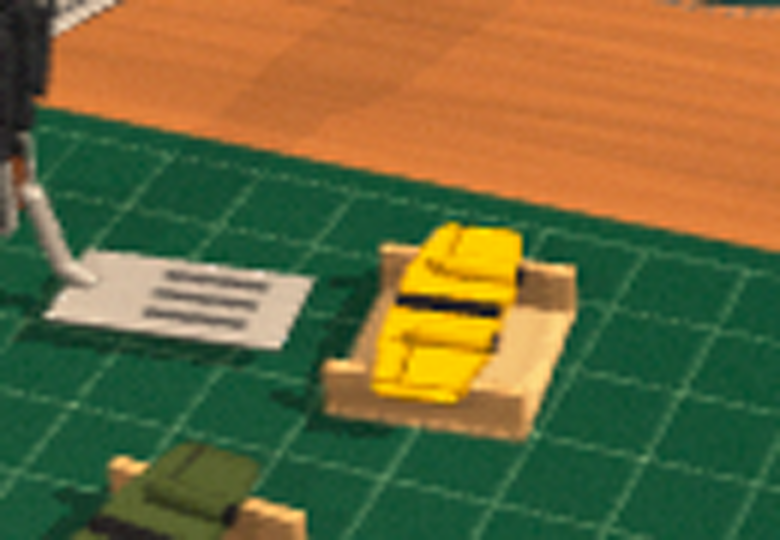

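```bash
cat > fitb.py <<'E'
from fit import *
def fitb(obs,x0):
    def res(p):
        c,s=np.cos(p[2]),np.sin(p[2]); r=[]
        for C,cr,L in obs:
            L=np.array(L,float); P=L[:,2:]/1000
            W=np.c_[p[0]+c*P[:,0]-s*P[:,1],p[1]+s*P[:,0]+c*P[:,1],p[3]+P[:,2]+p[4]*P[:,1]]
            uv=np.array([px(*cr,a[0],a[1]) for a in L]); r.append((proj(C,W)-uv).ravel())
        return np.concatenate(r)
    o=least_squares(res,x0,loss='soft_l1',f_scale=.5);return o.x,np.abs(res(o.x)).reshape(-1,2).max(1).round(1)
E
python3 - <<'E'
from fitb import *
S=cal('scene');D=cal('side')
p,r=fitb([(D,(280,140,6),[(250,314,28,55,3),(388,312,-28,55,3),(249,183,28,-55,3),(380,183,-28,-55,3)]),
 (S,(240,160,6),[(315,277,-28,55,3),(283,343,28,55,3),(92,250,-28,-55,3),(45,315,28,-55,3)])],[.469,-.1275,.127,.014,0])
print(p.round(4),np.degrees(p[2]),r)
t=np.array([.4803,-.2114]);y=np.radians(97.23);print(np.hypot(*(p[:2]-t)),np.degrees(np.arctan2(*(p[:2]-t)[::-1])))
E
```

```text
[ 0.4711 -0.1258  0.1279  0.0177  0.0138] 7.326151088484718 [0.2 0.2 0.4 0.4 0.8 0.5 0.7 0.2]
0.08604591418840658 96.10886808992342
```

Blade fit: lateral error about 1 mm, yaw matches and the underside is at about 16 mm, so it has clearance in the channel (4 to 26 mm). I'll slide in 0.125 m.

```bash
python3 -m jog '[[[0.004,-0.0012,0.002,0],[0.012,-0.0012,0.002,0],[0.022,-0.0012,0.002,0],[0.034,-0.0012,0.002,0],[0.047,-0.0012,0.002,0],[0.06,-0.0012,0.002,0],[0.074,-0.0012,0.002,0],[0.088,-0.0012,0.002,0],[0.101,-0.0012,0.002,0],[0.112,-0.0012,0.002,0],[0.121,-0.0012,0.002,0],[0.125,-0.0012,0.002,0]]]'
python3 -m jog '[[[0,0,0,0],[0,0,0,0],[0,0,0,0],[0,0,0,0]]]'
python3 - <<'E'
from h import *
C=cal('wrist');snap('wrist','w5.png');snap('side','s5.png',(280,140,130,100),6);snap('scene','c5.png',(240,160,130,90),6)
s=env.observe();print(s['eef_pos'],np.degrees(2*np.arctan2(s['ee_rot'][2],s['ee_rot'][1])),s['ft_force'])
E
```

```text
time_s: 7.15
eef_pos: [0.4629, -0.0854, 0.0477]
ee_rot: [-0.0, 0.66, 0.751, 0.0]
ft_force: [0.2, 0.1, -1.4]
opening: 0.0166
time_s: 7.48
eef_pos: [0.4632, -0.0882, 0.0475]
ee_rot: [0.0, 0.662, 0.75, -0.0]
ft_force: [-0.2, 0.3, -2.0]
opening: 0.0164
[ 0.46316613 -0.08792007  0.04752899] 97.17594771445431 [ 0.22938775  0.17174033 -1.24160509]
```

View pics/w5.png

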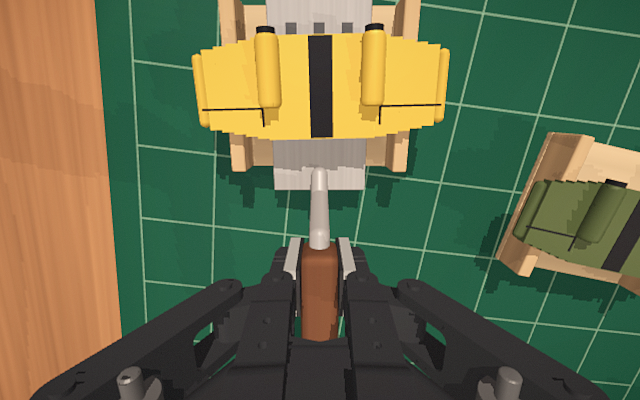

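View pics/s5.png

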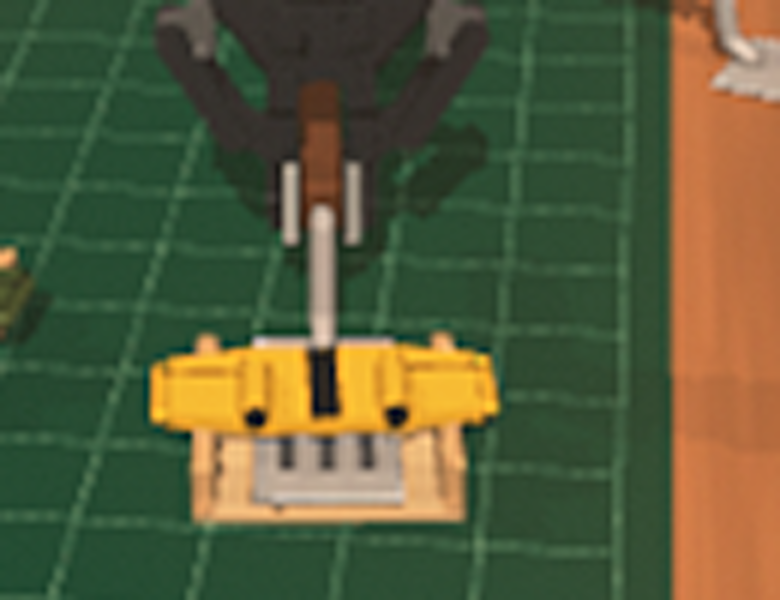

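View pics/c5.png

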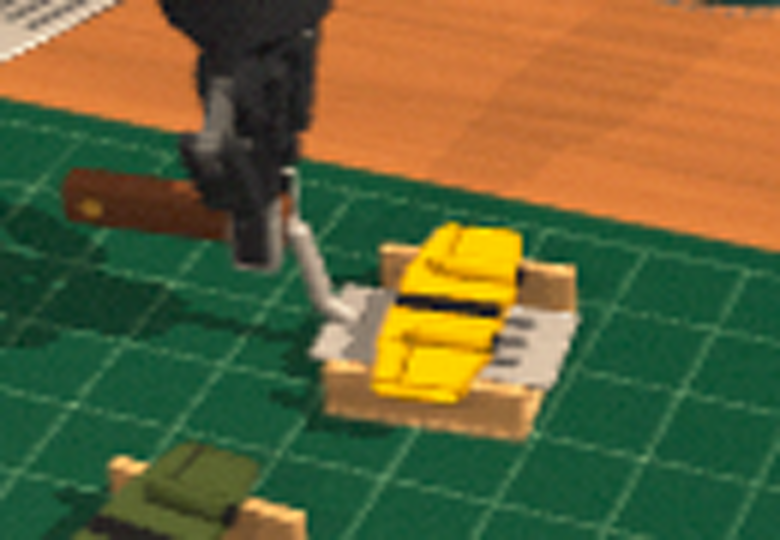

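The blade is under the wing, with the stripe at wrist x≈320 and the blade centred at 319. I'll lift slowly.

```bash
python3 -m jog '[[[0,0,-0.001,0],[0,0,-0.003,0],[0,0,-0.005,0],[0,0,-0.007,0],[0,0,-0.009,0],[0,0,-0.011,0],[0,0,-0.013,0],[0,0,-0.015,0],[0,0,-0.018,0],[0,0,-0.021,0],[0,0,-0.025,0],[0,0,-0.029,0]]]'
python3 -m jog '[[[0,0,-0.005,0],[0,0,-0.01,0],[0,0,-0.016,0],[0,0,-0.022,0],[0,0,-0.027,0],[0,0,-0.031,0],[0,0,-0.034,0],[0,0,-0.035,0],[0,0,-0.035,0],[0,0,-0.035,0],[0,0,-0.035,0]]]'
python3 - <<'E'
from h import *
C=cal('wrist');snap('wrist','w6.png');snap('side','s6.png',(280,140,130,100),6);snap('scene','c6.png',(240,160,130,90),6)
s=env.observe();print(s['eef_pos'],np.degrees(2*np.arctan2(s['ee_rot'][2],s['ee_rot'][1])),s['ft_force'],s['ee_rot'])
E
```

```text
time_s: 8.63
eef_pos: [0.4631, -0.0874, 0.077]
ee_rot: [-0.0, 0.661, 0.75, -0.0]
ft_force: [-0.7, 0.6, -1.6]
opening: 0.0163
time_s: 9.55
eef_pos: [0.4629, -0.0874, 0.1113]
ee_rot: [-0.0, 0.661, 0.75, -0.0]
ft_force: [-0.4, -0.4, -2.1]
opening: 0.0166
[ 0.46297178 -0.08734982  0.11133546] 97.23488347067223 [-1.12306546  0.34634814 -1.66476709] [-2.17024032e-04  6.61083468e-01  7.50312325e-01 -1.30691421e-04]
```

View pics/w6.png

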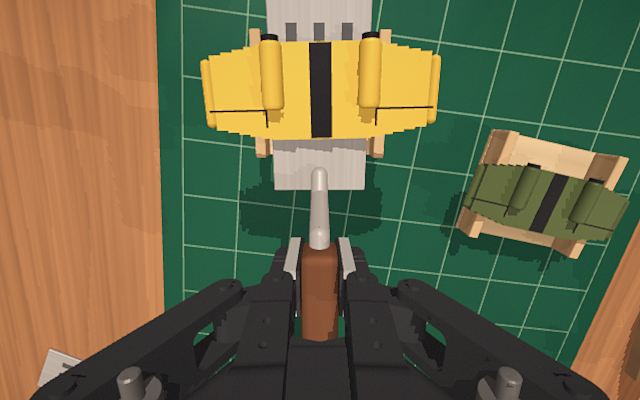

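View pics/c6.png

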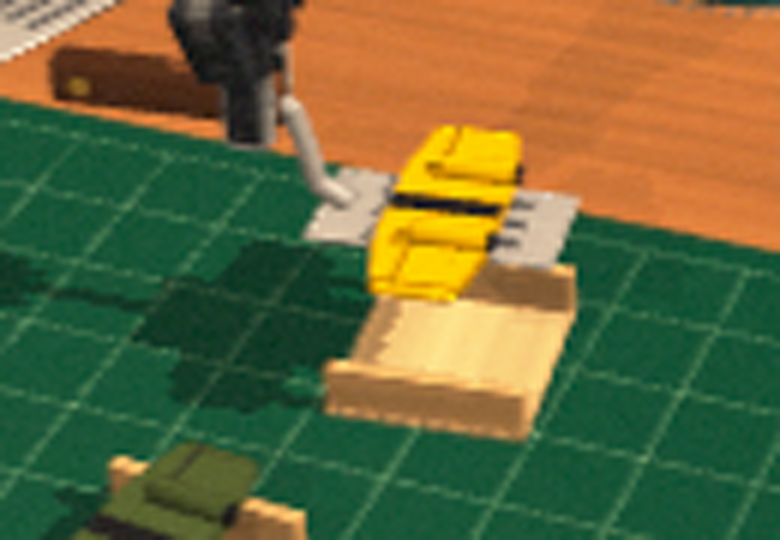

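View pics/s6.png

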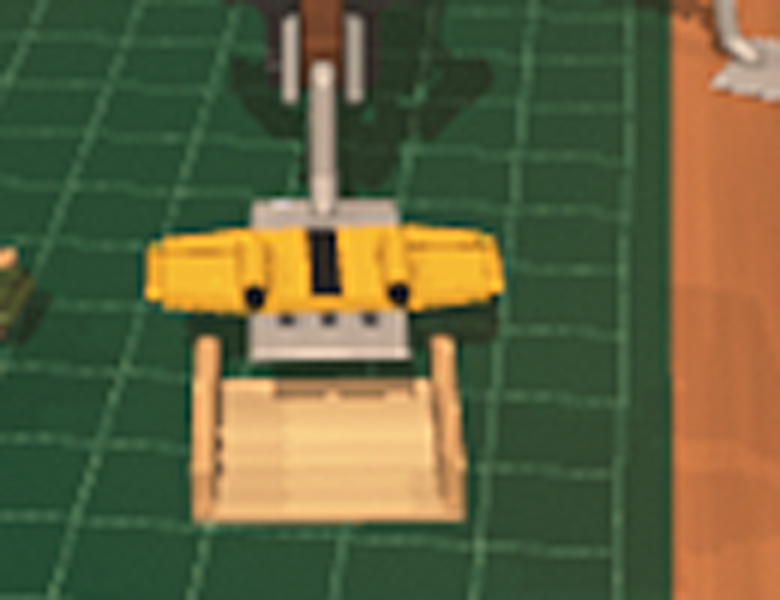

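Run:
```python
from fitb import *
C=cal('wrist');s=env.observe();t=s['eef_pos'][:2];y=np.radians(97.23);X=np.array([np.cos(y),np.sin(y)]);Y=np.array([np.sin(y),-np.cos(y)])
print(t)
for n,uv,z in [('stripe f',(320,42),.0855),('stripe b',(320.5,137),.0835),('tipL',(204,95),.083),('tipR',(438.5,90),.083),('bladeL',(275,189.5),.0798),('bladeR',(364,188.5),.0798),('lineL',(210,111),.084),('lineR',(433,107.5),.084)]:
    p=back(C,uv,z)[:2]-t;print(n,(p@X*1000).round(1),(p@Y*1000).round(1))
S=cal('scene');D=cal('side')
# blade + wing by scene/side: p gives x,y,yaw
a=(D,(280,140,6),[(322,228,0,-25,.0855e3),(326,293,0,25,.0855e3)])
b=(S,(240,160,6),[(390,200,0,-25,85.5),(502,210,0,25,85.5)])
print(fit([a,b],[.453,-.003,.13]))
print(fitb([(D,(280,140,6),[(251,355,28,55,3),(410,353,-28,55,3),(253,201,28,-55,3),(397,201,-28,-55,3)]),(S,(240,160,6),[(580,200,-28,55,3),(555,264,28,55,3),(304,236,28,-55,3)])],[.453,-.003,.13,.08,0]))
```

```text
[ 0.46297178 -0.08734982]
stripe f 108.2 -0.3
stripe b 59.2 0.1
tipL 82.1 -65.0
tipR 84.7 65.6
bladeL 26.9 -28.2
bladeR 27.5 27.2
lineL 73.6 -62.2
lineR 75.4 63.2
(array([ 0.4541511 , -0.00278393,  0.1448747 ]), array([0.6, 1.4, 0.3, 0.3]))
(array([ 0.45326682, -0.00362753,  0.1267807 ,  0.07807071,  0.00273981]), array([0.3, 0.3, 0.3, 0.1, 1.3, 0.5, 0.6]))
```

Wing centre is 84 mm ahead of the TCP, laterally within 1–2 mm and turned about +0.9° relative to the blade. I'll carry it smoothly to above the rack.

```bash
python3 -m jog '[[[0.001,0.0002,0,0.003],[0.004,0.001,0,0.012],[0.009,0.002,0,0.028],[0.016,0.0035,0,0.05],[0.025,0.0055,0,0.078],[0.035,0.0075,0,0.108],[0.047,0.01,0,0.138],[0.06,0.013,0,0.168],[0.074,0.016,0,0.198],[0.089,0.019,0,0.228],[0.104,0.0225,0,0.253],[0.12,0.026,0,0.2685]]]'
python3 -m jog '[[[0.016,-0.001,0,0],[0.032,-0.002,0,0],[0.048,-0.003,0,0],[0.064,-0.0037,0,0],[0.08,-0.0043,0,0],[0.096,-0.005,0,0],[0.112,-0.0058,0,0],[0.127,-0.0065,0,0],[0.141,-0.0073,0,0],[0.154,-0.008,0,0],[0.166,-0.0086,0,0],[0.177,-0.0092,0,0]]]'
python3 -m jog '[[[0.01,-0.0005,0,0],[0.019,-0.001,0,0],[0.027,-0.0014,0,0],[0.033,-0.0018,0,0],[0.037,-0.002,0,0],[0.039,-0.002,0,0],[0.0393,-0.002,0,0],[0.0393,-0.002,0,0],[0.0393,-0.002,0,0],[0.0393,-0.002,0,0]]]'
python3 - <<'E'
from h import *
C=cal('wrist');snap('wrist','w7.png');snap('side','s7.png',(220,230,130,130),5);snap('scene','c7.png',(370,180,130,100),6)
s=env.observe();print(s['eef_pos'],np.degrees(2*np.arctan2(s['ee_rot'][2],s['ee_rot'][1])),s['ft_force'],s['ee_rot'])
E
```

```text
time_s: 10.7
eef_pos: [0.4737, 0.0358, 0.1115]
ee_rot: [-0.0, 0.756, 0.654, -0.0]
ft_force: [0.8, -0.9, -2.1]
opening: 0.0164
time_s: 11.7
eef_pos: [0.4897, 0.2126, 0.1115]
ee_rot: [-0.0, 0.756, 0.655, -0.0]
ft_force: [0.7, -0.3, -2.1]
opening: 0.0169
time_s: 12.53
eef_pos: [0.4935, 0.25, 0.1115]
ee_rot: [0.0, 0.756, 0.655, -0.0]
ft_force: [-0.2, 0.4, -2.0]
opening: 0.0165
[0.49346578 0.25033827 0.11159833] 81.8215146722744 [-0.37051707 -0.24432813 -1.53874445] [ 5.87646670e-05  7.55730526e-01  6.54882713e-01 -3.23628054e-05]
```

View pics/w7.png

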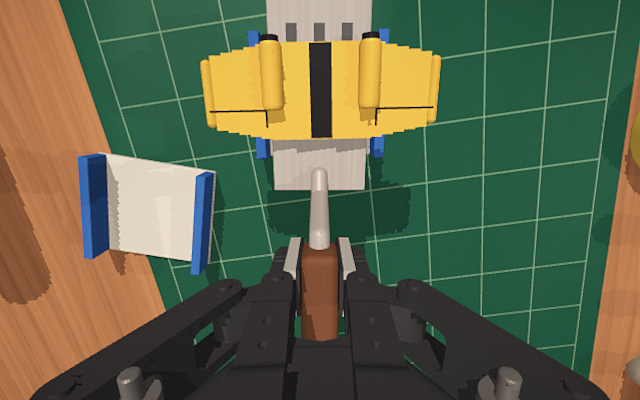

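View pics/c7.png

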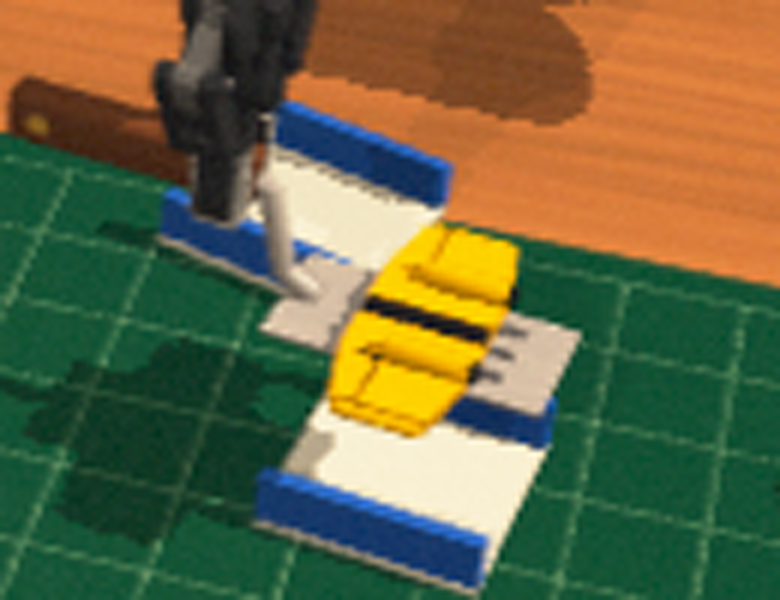

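View pics/s7.png

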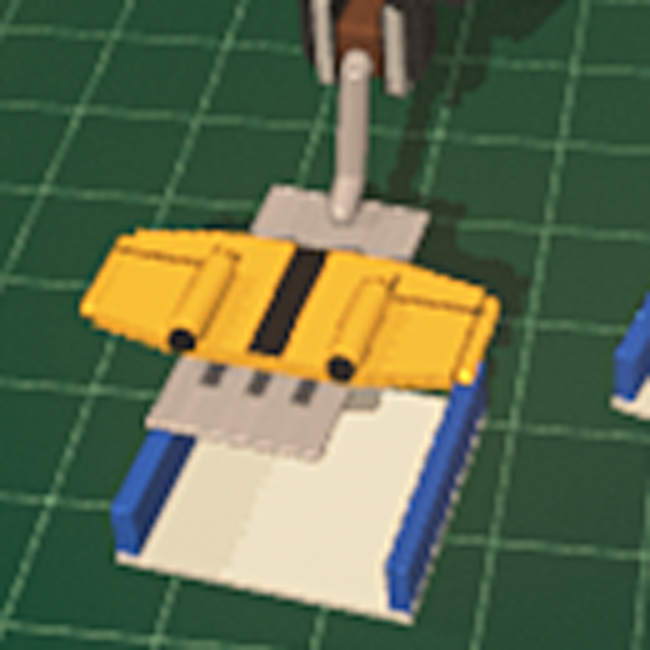

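```bash
python3 -m jog '[[[0,0,0.001,0],[0,0,0.004,0],[0,0,0.009,0],[0,0,0.015,0],[0,0,0.021,0],[0,0,0.027,0],[0,0,0.033,0],[0,0,0.038,0],[0,0,0.041,0],[0,0,0.042,0],[0,0,0.042,0],[0,0,0.042,0]]]'
python3 - <<'E'
from h import *
C=cal('wrist');im=snap('wrist','w8.png');snap('side','s8.png',(220,250,130,115),5);snap('scene','c8.png',(380,200,110,85),7)
a=cv2.resize(im[0:200,190:450],None,fx=3,fy=3,interpolation=2);cv2.imwrite('pics/w8c.png',a)
s=env.observe();print(s['eef_pos'],np.degrees(2*np.arctan2(s['ee_rot'][2],s['ee_rot'][1])),s['ft_force'],s['ee_rot'])
E
```

```text
time_s: 13.68
eef_pos: [0.4935, 0.2508, 0.0697]
ee_rot: [0.0, 0.756, 0.655, 0.0]
ft_force: [1.1, 0.6, -2.5]
opening: 0.0166
[0.49366526 0.25075159 0.06993332] 81.8429701581315 [-0.25365827  0.71565856 -1.96714227] [1.16734600e-04 7.55607844e-01 6.55024155e-01 3.59057314e-04]
```

View pics/w8c.png

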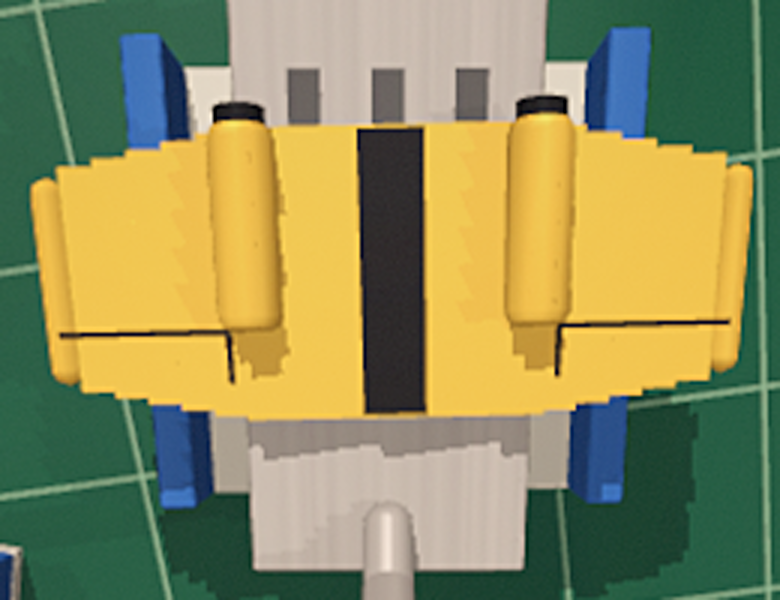

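View pics/c8.png

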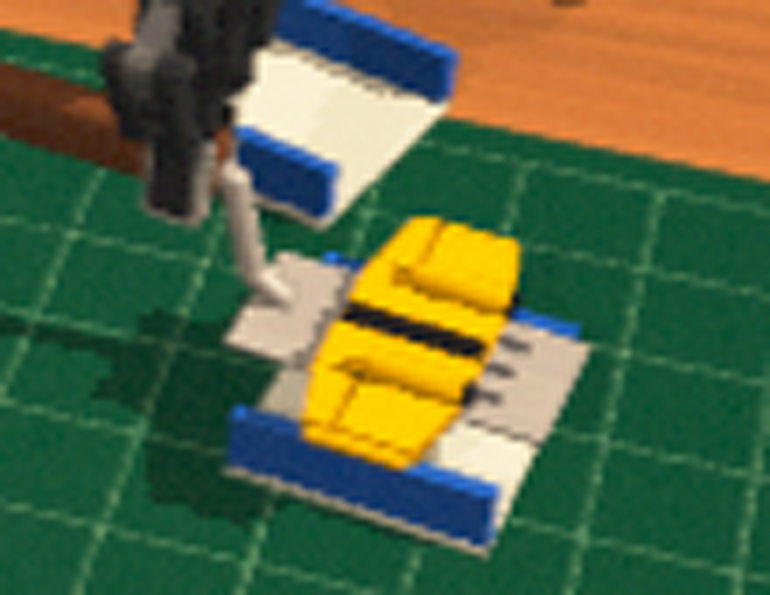

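View pics/s8.png

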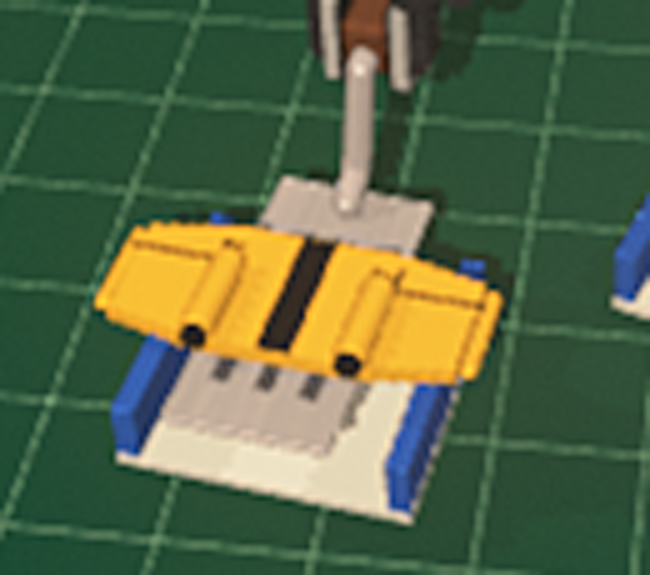

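Run:
```python
from fitb import *
C=cal('wrist');cr=(190,0,3)
r,e=fit([(C,cr,[(120,35,-50,45,26),(160,34,-42,45,26),(613,28,42,45,26),(650,28,50,45,26),(165,507,-50,-45,26),(197,505,-42,-45,26),(585,501,42,-45,26),(622,499,50,-45,26)])],[.506,.333,-.126])
print('rack',r.round(4),np.degrees(r[2]),e)
w,e=fit([(C,cr,[(391,127,0,25,43.5),(395,413,0,-25,41),(34,183,-65,17,42.5),(750,168,65,17,42.5),(68,383,-65,-17,41.5),(722,372,65,-17,41.5)])],[.506,.333,-.126])
print('wing',w.round(4),np.degrees(w[2]),e)
s=env.observe();y=np.radians(81.84);X=np.array([np.cos(y),np.sin(y)]);Y=np.array([np.sin(y),-np.cos(y)])
d=r[:2]-w[:2];print('move tool x,y mm',d@X*1000,d@Y*1000,'yaw err',np.degrees(r[2]-w[2]))
for p in (r,w): q=p[:2]-s['eef_pos'][:2];print(q@X,q@Y)
S=cal('scene');D=cal('side')
a=(S,(380,200,7),[(345,312,0,-25,43.5),(482,348,0,25,43.5)]);b=(D,(220,250,5),[(320,240,0,-25,43.5),(277,347,0,25,43.5)])
for o in ([a],[b],[a,b]):print(fit(o,[.506,.333,-.126]))
```

```text
rack [ 0.5049  0.3332 -0.1284] -7.358045350054353 [0.1 0.8 1.5 0.5 1.1 0.6 0.1 0.6]
wing [ 0.5057  0.3331 -0.1242] -7.114536404907636 [0.2 0.9 1.5 1.6 4.2 4.3]
move tool x,y mm 0.017498585259621637 -0.8082965143898234 yaw err -0.24350894514671756
0.08319996110132243 -0.0005696388638478465
0.0831824625160628 0.00023865765054197768
(array([ 0.5062966 ,  0.33483767, -0.07070914]), array([0.7, 0.7]))
(array([ 0.507708  ,  0.33095681, -0.0780193 ]), array([0.6, 0.5]))
(array([ 0.5072695 ,  0.33276774, -0.07190547]), array([1.7, 0.3, 0.2, 1.4]))
```

The wing is within 1 mm and 0.3° of the rack centre in the wrist view. I'll apply a small correction and lower it slowly onto the rails, stopping with the blade mid-channel.

```bash
python3 -m jog '[[[0,-0.0005,0.001,0.002],[0,-0.001,0.003,0.004],[0,-0.0011,0.005,0.004],[0,-0.0011,0.007,0.004],[0,-0.0011,0.009,0.004],[0,-0.0011,0.0105,0.004],[0,-0.0011,0.012,0.004],[0,-0.0011,0.0135,0.004],[0,-0.0011,0.015,0.004],[0,-0.0011,0.017,0.004],[0,-0.0011,0.019,0.004],[0,-0.0011,0.0205,0.004]]]'
python3 -m jog '[[[0,0,0,0],[0,0,0,0],[0,0,0,0]]]'
python3 - <<'E'
from h import *
C=cal('wrist');im=snap('wrist','w9.png');snap('side','s9.png',(220,250,130,115),5);snap('scene','c9.png',(380,200,110,85),7)
a=cv2.resize(im[0:200,190:450],None,fx=3,fy=3,interpolation=2);cv2.imwrite('pics/w9c.png',a)
s=env.observe();print(s['eef_pos'],np.degrees(2*np.arctan2(s['ee_rot'][2],s['ee_rot'][1])),s['ft_force'],s['ee_rot'])
E
```

```text
time_s: 14.83
eef_pos: [0.4923, 0.2508, 0.0488]
ee_rot: [0.0, 0.757, 0.654, -0.0]
ft_force: [0.0, -0.1, -1.8]
opening: 0.0166
time_s: 15.08
eef_pos: [0.4924, 0.2508, 0.0491]
ee_rot: [0.0, 0.757, 0.654, 0.0]
ft_force: [-0.5, 0.1, -1.7]
opening: 0.0165
[0.49240352 0.25085221 0.04918119] 81.62110125340111 [-0.03735375 -0.16539866 -1.57108242] [4.40729786e-05 7.56874714e-01 6.53559984e-01 1.13455977e-04]
```

View pics/w9c.png

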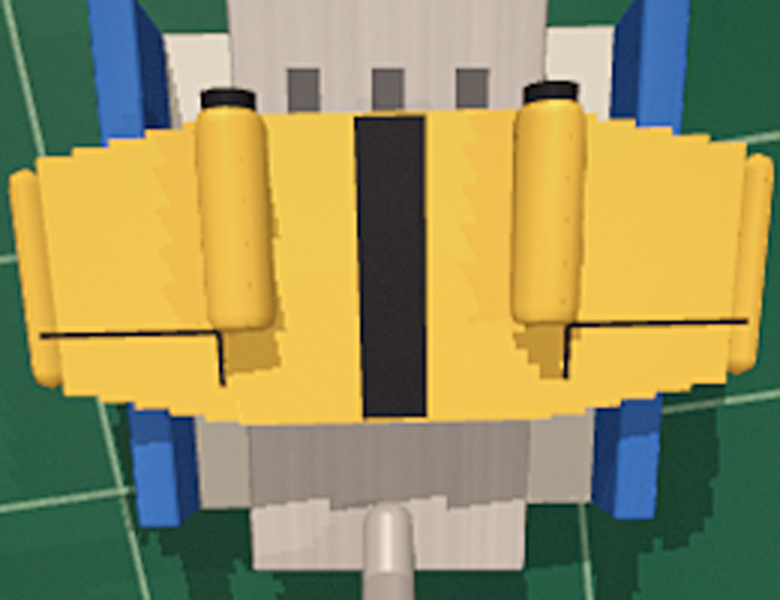

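View pics/c9.png

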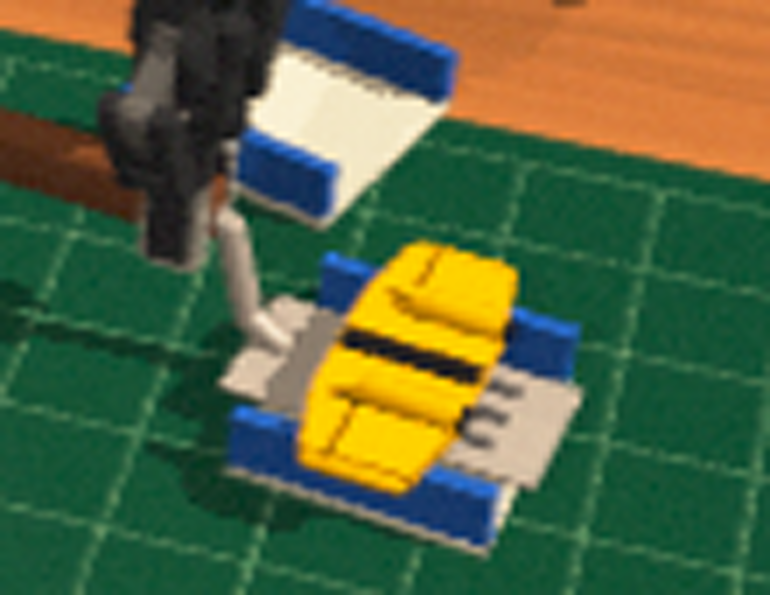

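View pics/s9.png

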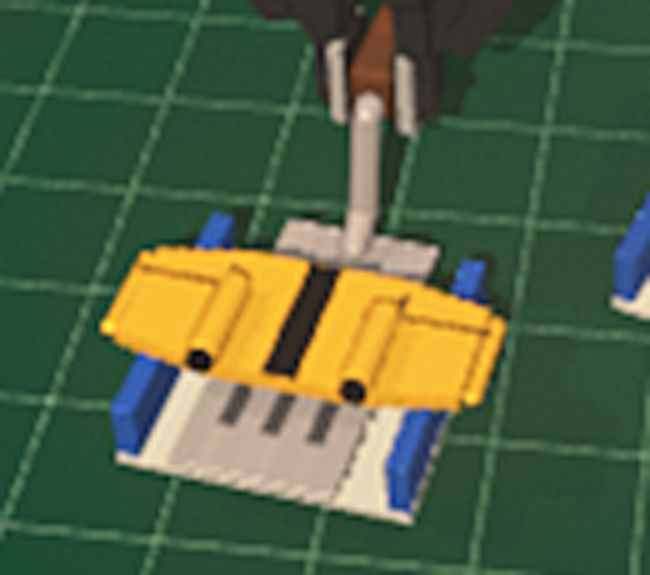

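Run:
```python
from fitb import *
C=cal('wrist');cr=(190,0,3)
r,e=fit([(C,cr,[(140,527,-50,-45,26),(180,524,-42,-45,26),(614,519,42,-45,26),(656,517,50,-45,26)])],[.506,.333,-.126])
print('rack',r.round(4),np.degrees(r[2]),e)
for dz in (0,):
  w,e=fit([(C,cr,[(390,116,0,25,32),(395,416,0,-25,29),(12,173,-65,17,30),(771,157,65,17,30),(42,335,-62,-8.5,30),(748,321,62,-8.5,30)])],[.506,.333,-.126])
  print('wing',w.round(4),np.degrees(w[2]),e)
y=np.radians(81.62);X=np.array([np.cos(y),np.sin(y)]);Y=np.array([np.sin(y),-np.cos(y)])
d=r[:2]-w[:2];print(d@X*1000,d@Y*1000)
```

```text
rack [ 0.5049  0.3333 -0.13  ] -7.450500861427417 [0.4 0.5 0.3 0.5]
wing [ 0.5047  0.3332 -0.1271] -7.283215753850133 [1.2 1.  1.  1.  1.5 2.1]
0.14965193154820192 0.24866033991671083
```

The wing sits within 0.3 mm and 0.2° of the rack centre. I'll draw the blade straight out.

```bash
python3 -m jog '[[[-0.002,0,0,0],[-0.007,0,0,0],[-0.015,0,0,0],[-0.026,0,0,0],[-0.039,0,0,0],[-0.053,0,0,0],[-0.068,0,0,0],[-0.084,0,0,0],[-0.1,0,0,0],[-0.116,0,0,0],[-0.131,0,0,0],[-0.143,0,0,0]]]'
python3 -m jog '[[[-0.009,0,0,0],[-0.014,0,-0.005,0],[-0.016,0,-0.015,0],[-0.016,0,-0.03,0],[-0.016,0,-0.05,0],[-0.016,0,-0.07,0],[-0.016,0,-0.09,0],[-0.016,0,-0.105,0],[-0.016,0,-0.11,0],[-0.016,0,-0.11,0],[-0.016,0,-0.11,0]]]'
python3 - <<'E'
from h import *
im=snap('wrist','w10.png');snap('side','s10.png',(200,220,160,140),5);snap('scene','c10.png')
s=env.observe();print(s['time_s'],s['eef_pos'],np.degrees(2*np.arctan2(s['ee_rot'][2],s['ee_rot'][1])),s['ft_force'],s['joint_positions'].round(2))
E
```

```text
time_s: 16.23
eef_pos: [0.4708, 0.1064, 0.049]
ee_rot: [0.0, 0.758, 0.653, -0.001]
ft_force: [0.5, 0.0, -1.3]
opening: 0.0166
time_s: 17.15
eef_pos: [0.469, 0.0937, 0.1591]
ee_rot: [0.0, 0.757, 0.654, 0.0]
ft_force: [0.4, -0.4, -1.7]
opening: 0.0163
17.3 [0.46838125 0.09347617 0.15808296] 81.64040479366652 [ 0.21133313  0.53913944 -1.80103068] [ 0.12  0.32 -0.45  2.05  0.19  0.81 -0.59]
```

View pics/s10.png

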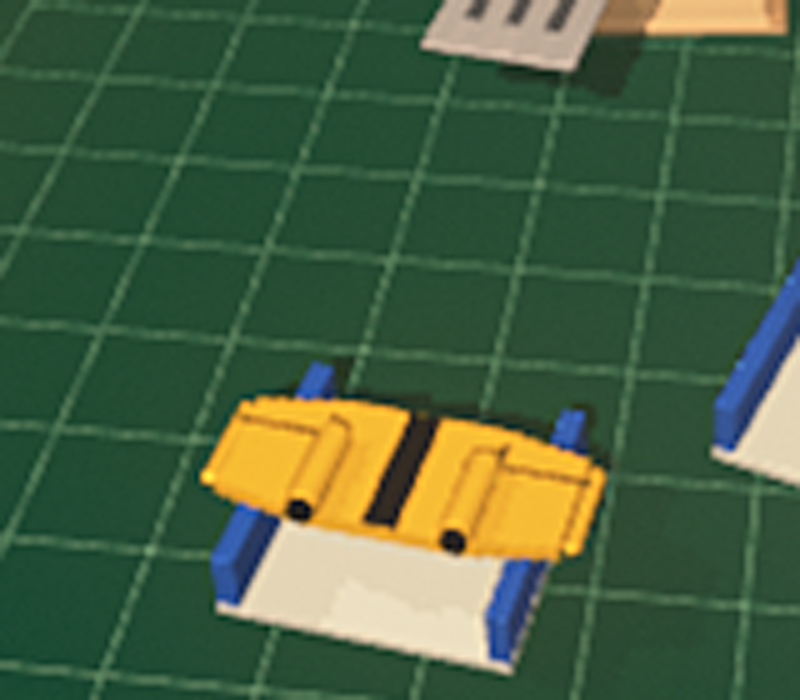

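View pics/c10.png

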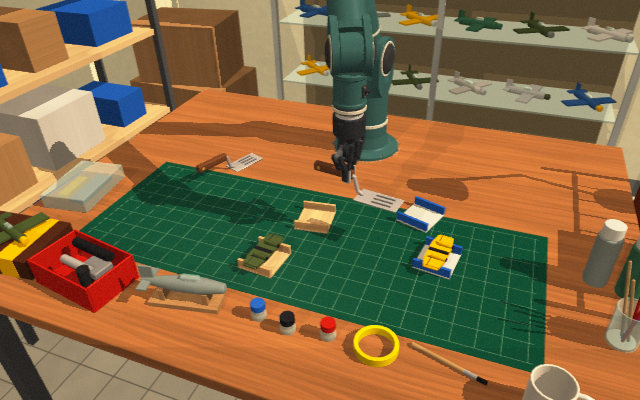

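The wing stays square on the rack (side crop: stripe at about (400,470)). The spatula's original spot is free, so I'll put it back there.

```bash
python3 -m jog '[[[-0.006,0.002,0,0],[-0.02,0.006,0,0],[-0.042,0.013,0,0],[-0.07,0.022,0,0],[-0.1,0.0315,0,0],[-0.13,0.041,0,0],[-0.16,0.0505,0,0],[-0.19,0.06,0,0],[-0.22,0.0695,0,0],[-0.25,0.079,0,0],[-0.28,0.0885,0,0],[-0.305,0.0965,0,0]]]'
python3 -m jog '[[[-0.025,0.008,0,0.02],[-0.05,0.0155,0,0.04],[-0.075,0.0235,0.005,0.06],[-0.1,0.0315,0.01,0.08],[-0.12,0.038,0.02,0.1],[-0.135,0.0425,0.03,0.12],[-0.143,0.045,0.04,0.137],[-0.1461,0.046,0.05,0.137],[-0.1461,0.046,0.06,0.137],[-0.1461,0.046,0.07,0.137],[-0.1461,0.046,0.075,0.137],[-0.1461,0.046,0.075,0.137]]]'
python3 -c "
from h import *
snap('side','s11.png',(260,80,160,110),5)"
```

```text
time_s: 18.3
eef_pos: [0.5195, -0.2255, 0.1582]
ee_rot: [-0.0, 0.757, 0.653, -0.001]
ft_force: [0.7, 0.2, -1.3]
opening: 0.0164
time_s: 19.3
eef_pos: [0.5438, -0.3717, 0.0824]
ee_rot: [-0.002, 0.799, 0.601, -0.0]
ft_force: [-0.2, 0.4, -1.8]
opening: 0.0163
```

View pics/s11.png

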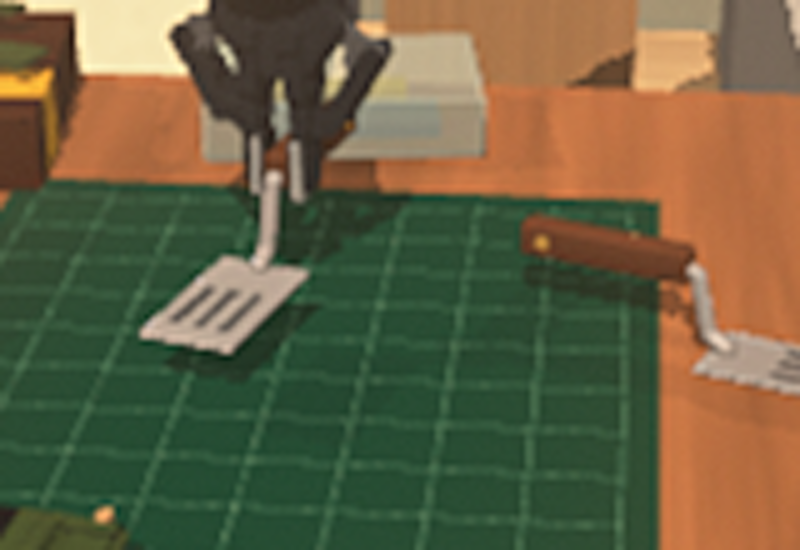

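```bash
python3 -m jog '[[[0,0,0.005,0],[0,0,0.014,0],[0,0,0.024,0],[0,0,0.033,0],[0,0,0.039,0],[0,0,0.043,0],[0,0,0.0455,0],[0,0,0.047,0],[0,0,0.048,0],[0,0,0.048,0],[0,0,0.048,0]]]'
```

```text
time_s: 20.27
eef_pos: [0.5446, -0.3737, 0.0364]
ee_rot: [0.0, 0.8, 0.6, 0.0]
ft_force: [-0.6, -0.7, -1.4]
opening: 0.0161
```

```bash
python3 -m jog '[[[0,0,0.001,0],[0,0,0.0018,0],[0,0,0.0018,0],[0,0,0.0018,0]]]'
```

```text
time_s: 20.6
eef_pos: [0.5446, -0.3738, 0.0349]
ee_rot: [0.0, 0.8, 0.6, 0.0]
ft_force: [-0.5, -0.0, 3.1]
opening: 0.0169
```

Contact: the force changed from -1.4 to +3 N. I'll open the gripper and rise.

```bash
python3 -m jog '[[[0,0,0,0],[0,0,0,0],[0,0,0,0],[0,0,0,0],[0,0,0,0],[0,0,0,0]]]' 0.06 20
python3 -m jog '[[[0,0,-0.005,0],[0,0,-0.02,0],[0,0,-0.04,0],[0,0,-0.065,0],[0,0,-0.09,0],[0,0,-0.12,0],[0,0,-0.15,0],[0,0,-0.17,0],[0,0,-0.18,0],[0,0,-0.18,0],[0,0,-0.18,0]]]'
python3 - <<'E'
from h import *
snap('wrist','w12.png');snap('side','s12.png');snap('scene','c12.png')
s=env.observe();print(s['time_s'],s['eef_pos'],s['ft_force'],s['opening'])
E
python3 - <<'E'
import cv2
a=cv2.imread('pics/s12.png');b=cv2.imread('pics/c12.png')
cv2.imwrite('pics/s12c.png',cv2.resize(a[100:370,220:430],None,fx=2.2,fy=2.2,interpolation=2))
cv2.imwrite('pics/c12c.png',cv2.resize(b[130:290,140:470],None,fx=2.4,fy=2.4,interpolation=2))
E
```

```text
time_s: 21.1
eef_pos: [0.5444, -0.3735, 0.0342]
ee_rot: [-0.0, 0.8, 0.6, -0.0]
ft_force: [0.3, -0.5, -0.0]
opening: 0.0602
time_s: 22.02
eef_pos: [0.5441, -0.3735, 0.2145]
ee_rot: [0.0, 0.8, 0.6, -0.0]
ft_force: [0.2, -0.6, -0.4]
opening: 0.0599
22.1667 [ 0.54341928 -0.37304412  0.21231626] [ 0.42957556  0.78205321 -0.29842718] 0.060270953355483735
```

View pics/s12c.png

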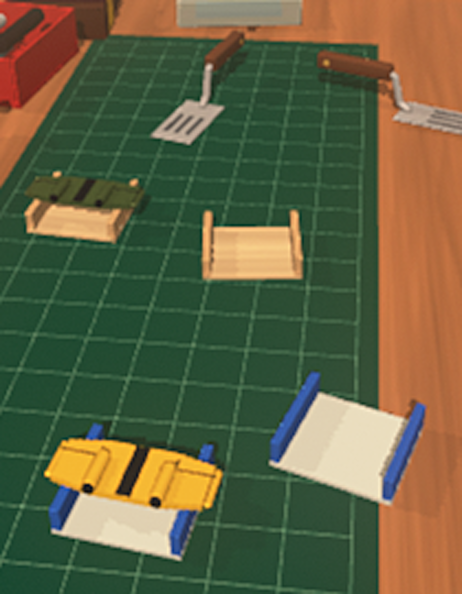

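View pics/c12c.png

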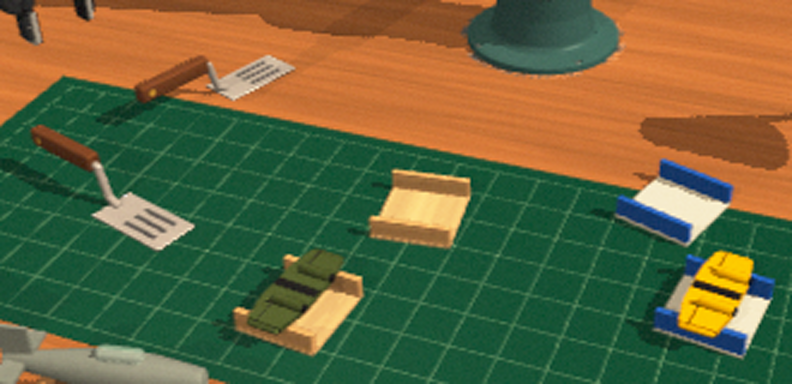

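```bash
python3 -c "
from bench import env
print(env.job_done(), env.observe()['time_s'])"
```

```text
the job is handed in; nothing more can be done
the job is handed in; nothing more can be done
```

The yellow wing is on the blue drying rack farthest from the base, and the job is handed in at about 22 s of the 61 s allowed. I took the farther spatula by its handle, slid the blade under the wing, lifted it off and lowered it onto the rails. I then drew the blade straight out and laid the spatula flat at its original spot. The gripper stayed at the handle throughout, so it never came near the wing.

**Wing:** the wrist-camera fit with the wing on the rails, before I drew the blade out, put it within about 0.3 mm and 0.2° of the rack's centre. The pictures taken afterwards show it unmoved.

**Rest of the scene:** in the last pictures the spatula lies flat on its blade, clear of the rack and wing. The green wing is still on its stand, and the gripper is open and raised with nothing touching it.

**Disagreements:** with the wing held over the rack, reading its centre stripe in the scene and side views gave a yaw about 3° different from the wrist view. I used the wrist view because the wing's tips and the rails agreed there. Positions from different cameras also differed by 2–4 mm, which is why the final alignment was done from the wrist view alone.

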